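# Mount a pastry roller between the centres of its stand

### The arm

A 6-joint arm with a two-finger parallel gripper is mounted at the origin on the work surface. World frame = base frame: x ahead of the robot, y to its left, z up, the work surface at z = 0. Lengths are in m, angles in rad, forces in N, time in s.
With the tool pointing down it reaches from about 0.375 to 0.975 m from the base axis. Payload 3.8 kg.
Tool frame: the origin (TCP) lies at the very end of the fingers, on their centre line; the grasp point (between the pads) lies 19 mm behind it; z points along the fingers, y is the line along which they close (so a half turn about z gives the same grasp; the last joint's range is limited). The gripper opens to 85 mm and grips with 20 to 120 N. Pads are 22 mm wide; open, the fingers measure 114 mm over their backs; the gripper's body (76 mm by 85 mm) begins 54 mm behind the grasp point. The pads swing forward as they close: fully open they stand 13 mm farther back than shut.
Start: joints at [-1.34, 0.264, 1.604, -0, 1.274, -0.037], TCP at [0.179, -0.651, 0.231] pointing down, gripper open.
Joint ranges: [-2.63, 2.63], [-0.94, 2.18], [0.31, 2.57], [-1.31, 4.45], [0, 2.66], [-2.55, 2.55]. Speed limits (rad/s): [2.57, 2.57, 3.14, 3.14, 3.14, 3.14].

### API

Orientations are given as a rotation vector (axis times angle).
In Python, from workcell import bot, vision gives the robot as it stands. The module is installed in compiled form; this text tells all that it offers.
- The arm moves only by the tool play_rows, never from a script. Its argument "moves" is a list that holds one entry, the list of rows, each a list of 7 numbers: the turn, a rotation vector about the tool's x, y, z as a fraction of full scale, then the shift along the tool's x, y, z as a fraction of full scale, then the finger opening in mm, from 0 to 85.4. In form: [[[ax, ay, az, x, y, z, jaw], ...]]. A call has 1 to 5 rows; each row shifts and turns the commanded pose from where the row before left it, along the tool's axes as they then stand; what a row does not reach is not made up. Full scale, the value 1, is 0.1 m for a shift and 0.5 rad for a turn. A row lasts 1/12 s, in which the tool goes at most 41.7 mm and 7.16 degrees, less where a joint would pass 70% of its speed; a pose out of reach is approached as far as the arm can. A call with a number of a shift or a turn outside -1 to 1 is refused whole. A call with a gripper value outside its range is refused whole. The fingers move at their own pace and stop on an object; "newtons" is the grip in N (left out, the last holds). Time passes only in rows, so rows that do not move let the fingers close. It gives the time, the measured TCP pose, the force, the opening and the grip force at its end, in the units of the state.
- bot.read_state(): the state, without advancing time (a new reading comes with each control period).
- vision.read_camera(name): name is "side" or "top" or "wrist"; returns a dict with "image" (384x512x3 uint8, red, green, blue), "depth" (384x512 float32, m along the optical axis (not along the pixel's ray), 0 where there is no reading), "K" (3x3 intrinsics, pixels), "R" (3x3) and "t" (3): a world point X has camera coordinates R X + t. Camera axes: x right, y down, z forward; pixel columns grow to the right and rows downward; lengths in m; the calibration is good to about 2 mm. The wrist camera is an equidistant fisheye: a pixel r from the principal point sees the ray r / f radians off the axis. A picture is of the moment at which its call begins.
- bot.finish_job(): hands the job in; it is judged then, once.
The state is a dict: "time": time; "q": joint angles; "joint_vel": joint speeds; "joint_torque": joint torques, N m; "tool_pos": TCP position; "tcp_rot": TCP orientation; "wrist_force": force on the tool from outside, world axes, zero at the start; "torque": the same for the moment, N m; "width": opening from 0.0 (shut) to 1.0 (fully open); "grip_force": force on a finger pad.
Only numpy, scipy, OpenCV 4.12 (cv2) and the standard library are available. Lean on these libraries where they do the work, as an engineer would, in place of code of your own. Each camera call takes 0.05 s, during which the arm holds its last target. There are 200 camera calls.

### The job

Take the bored wooden roller off the sloping rack and press it down level past the sprung jaws of both fork clips on the roller stand, so that both jaws snap shut over it. Then slide the tailstock (the block with the black handle) up until the roller is held snugly between the two cone centres with no end gap, and let go. Leave the other things on the table where they are.

Things in the scene. Friction and masses are not known exactly. Their poses are not given: they have to be found in the camera images.
- roller: plain light-wood roller, a cylinder 40 mm in diameter and 180 mm long, about 0.2 kg; origin at its middle, x along its axis. Each end has a 20 mm diameter bore, 20 mm deep; both ends are alike. At the start it lies in the rack, its axis sloping 32 degrees.
- rack: steel rack, base 190 x 100 mm, fixed; origin under the base's centre, z up. Holds the roller's middle 108 mm above its origin; the roller's axis lies in the rack's x-z plane, rising towards +x at 32 degrees, low end on a stop plate. Two U saddles 116 mm apart; 100 mm of roller between them is free, 34 mm from its axis to the plank: grip there, tool tilted 32 degrees, square to the roller.
- stand: grey and steel roller stand, 340 mm long (y), 110 mm wide (x), fixed; origin at the centre of its underside. Its centre line runs along y, 85 mm above the table: fixed headstock with cone centre at the -y end, sliding tailstock at the +y end, two white fork clips between. Cones: 15 mm long, 17 mm across at the base, 6 mm at the nose.
- seat (a point): where the roller's middle is when fully mounted: on the centre line, 35 mm from the stand's origin towards -y, axes as stand. Along y from here: headstock face -90 mm, its cone's nose -75; fork clips (14 mm wide) centred at -38 and +72; tailstock face at 160 mm minus tail, its nose 15 mm nearer.
- load (a point): where the roller's middle belongs when pressed into the clips, before the tailstock is moved: on the centre line, 26 mm from seat towards +y (10 mm either way still clears both cone noses); the tailstock then pushes it along to seat. Forks: 45 mm wide inside, floor 20 mm below the centre line, walls to 32 mm above; the 96 mm between them is free for fingers, to 60 mm below.
- jaw_head (a joint): sprung steel jaw on the +x wall of the fork nearer the headstock, rad: 0 = shut (tip overhangs the fork 20 mm above the centre line), up to 1.25 when pushed down and aside by the roller; then it springs back over it. Pushing past both jaws takes 5 to 10 N downward in all, more than the roller's weight
- jaw_tail (a joint): the same for the fork nearer the tailstock
- tail (a joint): tailstock slide, m: 0 = fully back, grows as it moves towards the headstock (stand -y); starts between 0 and 0.015, is at 0.070 when the roller is tight between the centres; stiff, takes about 4 N and stays where it is left
- tail_grip (a point): middle of the tailstock's upright black handle, 146 mm above the table; the handle is 24 mm (stand x) by 22 mm (stand y), its top 164 mm and its foot (the block's top) 115 mm above the table
- tin: tin can, 100 mm across, 115 mm tall, bystander; origin at the centre of its underside
- jar: glass jar with lid, 64 mm across, 85 mm tall, bystander; origin at the centre of its underside
- cup: open clear cup, 76 mm across, 85 mm tall, bystander; origin at the centre of its underside
- brush: pastry brush lying flat, 190 mm long, bystander
- scraper: bench scraper lying flat, about 95 x 130 mm, 20 mm thick at its wooden handle, bystander
- weight: brass scale weight, 60 mm across, 45 mm tall, bystander; origin at the centre of its underside
Not all that is in view belongs to the job. What is shaped like the roller but yellow is not meant.

How it is judged:
By the outcome, as a careful person would: the job done as asked, in the order asked, and still so for the second after the job is handed in, with the robot touching nothing.
It also fails if it takes over 48 s, if anything falls off the work surface, if the arm or the gripper's body presses on something with over 40 N, if the wrist force passes 120 N, or if a joint passes its speed limit or range.

## Working session

There is one attempt and no reset: what is moved stays moved. The work goes in short steps, Python scripts to look and compute and a tool call to move; the robot and the scene stay as the last step left them, time stands still between calls to the robot, and variables do not carry over. Pictures are saved under pics/ and viewed, at most 10 in all, crops included, and the job is handed in when it is done.

Besides the shell and the picture viewer there is one more tool, called after "Request:" as name([rows], argument=value, ...), one row to a line, values as JSON. play_rows: Moves the arm, as the interface text tells. Its arguments: {"type":"object","properties":{"moves":{"type":"array","items":{"type":"array","items":{"type":"array","items":{"type":"number"}}}},"newtons":{"type":"number"}},"required":["moves"]}

```bash
mkdir -p pics
python3 - <<'E'
from workcell import bot, vision
import cv2, numpy as np
s=bot.read_state(); print({k:np.round(v,3).tolist() for k,v in s.items()})
for n in ["top","side"]:
    c=vision.read_camera(n); np.savez(n+".npz",**c)
    print(n,c["K"].round(1).tolist(),c["R"].round(3).tolist(),c["t"].round(3).tolist())
    cv2.imwrite(f"pics/{n}1.png",cv2.resize(c["image"][:,:,::-1],(768,576),interpolation=cv2.INTER_CUBIC))
E
```

```text
{'time': 0.0, 'q': [-1.34, 0.265, 1.605, 0.0, 1.274, -0.037], 'joint_vel': [-0.0, -0.0, -0.002, -0.001, 0.001, -0.001], 'joint_torque': [0.0, -51.511, -36.732, -0.0, 0.013, -0.0], 'tool_pos': [0.178, -0.65, 0.23], 'tcp_rot': [-3.111, -0.419, 0.0], 'wrist_force': [0.519, -0.717, -0.405], 'torque': [0.021, 0.015, -0.017], 'grip_force': 0.0, 'width': 0.995}
top [[348.3, 0.0, 260.1], [0.0, 348.3, 189.2], [0.0, 0.0, 1.0]] [[0.025, -0.999, -0.02], [-0.987, -0.021, -0.16], [0.159, 0.023, -0.987]] [-0.028, 0.506, 1.046]
side [[483.5, 0.0, 250.2], [0.0, 483.5, 190.9], [0.0, 0.0, 1.0]] [[-0.762, -0.647, 0.017], [-0.313, 0.345, -0.885], [0.566, -0.68, -0.466]] [0.376, 0.285, 1.02]
```

View pics/top1.png

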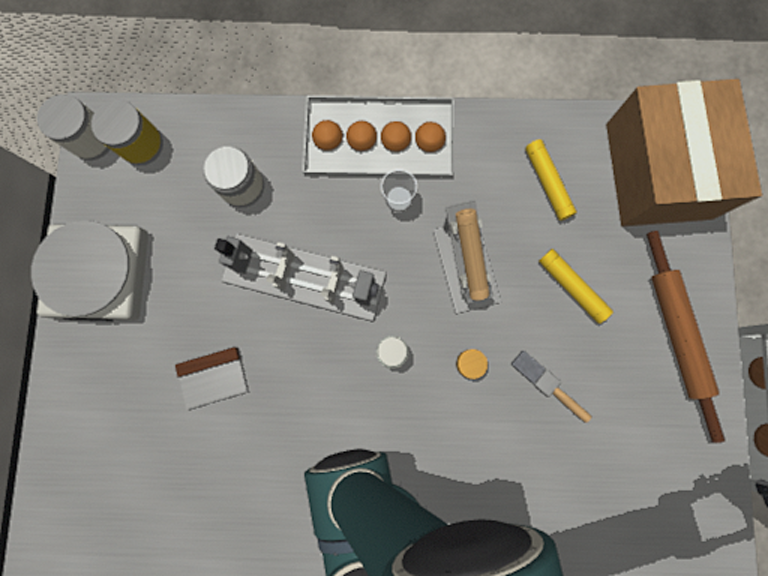

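View pics/side1.png

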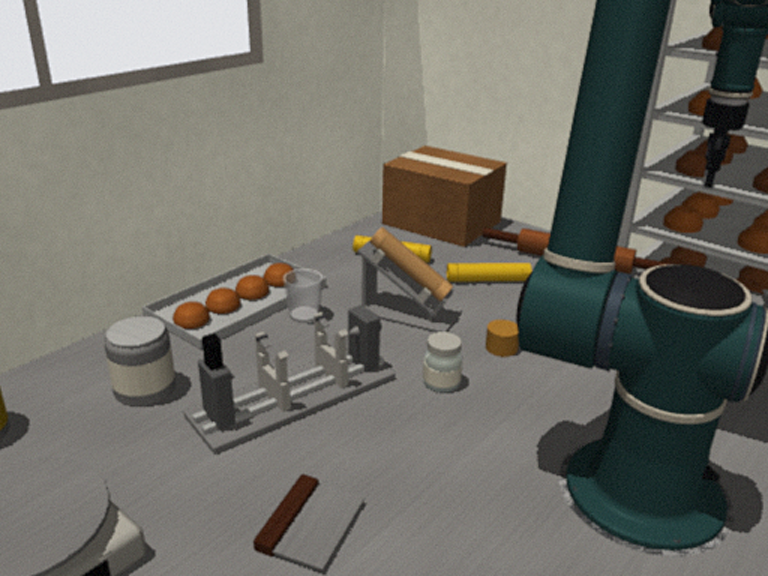

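Candidates for the roller (768-px top image):
- Light-wood cylinder on the rack at (472,255). This one fits the description: it is plain, light wood and sloping.
- Yellow cylinders at (550,180) and (575,285), which are not meant.
- Brown rolling pin at (685,335), wrong colour and has handles.
- Brush handle at (572,404), too thin.

The stand has its black handle (tailstock) at (225,247) and its headstock at (368,288).

```bash
cat > h.py <<'E'
import numpy as np, cv2
from scipy.optimize import least_squares
from scipy.spatial.transform import Rotation as Rn
def load(n): return dict(np.load(n+".npz"))
def cloud(c):
    d=c["depth"]; v,u=np.mgrid[:d.shape[0],:d.shape[1]]
    K=c["K"]; P=np.stack([(u-K[0,2])/K[0,0]*d,(v-K[1,2])/K[1,1]*d,d],-1)
    X=(P-c["t"])@c["R"]; X[d<=0]=np.nan; return X
def proj(c,X):
    p=(c["R"]@np.asarray(X).T).T+c["t"]; p=p@c["K"].T; return p[:,:2]/p[:,2:]
def fitcyl(Q,r=.02):
    m=Q.mean(0); a=np.linalg.svd(Q-m)[2][0]; a*=np.sign(a[2])
    def f(p):
        ax=p[3:]/np.linalg.norm(p[3:]); w=Q-p[:3]; return np.r_[np.linalg.norm(np.cross(w,ax),axis=1)-r,(p[:3]-m)@ax]
    s=least_squares(f,np.r_[m-[0,0,.01],a],loss="soft_l1",f_scale=.002)
    a=s.x[3:]/np.linalg.norm(s.x[3:]); t=(Q-s.x[:3])@a; lo,hi=np.percentile(t,[.5,99.5])
    return s.x[:3]+a*(lo+hi)/2,a,hi-lo,np.sqrt(np.mean(s.fun**2))
E
python3 - <<'E'
from h import *
boxes={"top":(290,345,130,210),"side":(240,305,145,205)}
al=[]
for n,(u0,u1,v0,v1) in boxes.items():
    c=load(n);X=cloud(c);hsv=cv2.cvtColor(c["image"],cv2.COLOR_RGB2HSV).astype(int)
    m=np.zeros(X.shape[:2],bool); m[v0:v1,u0:u1]=True
    m&=(hsv[...,0]>5)&(hsv[...,0]<24)&(hsv[...,1]>70)&(hsv[...,1]<190)&(X[...,2]>.04)
    Q=X[m]; C,a,L,e=fitcyl(Q); al.append(Q)
    print(n,len(Q),C.round(4),a.round(3),"L",L.round(3),"rms",e.round(4),"slope",np.degrees(np.arcsin(a[2])).round(1),"yaw",np.degrees(np.arctan2(a[1],a[0])).round(1))
C,a,L,e=fitcyl(np.vstack(al));print("both",C.round(4),a.round(3),L,e)
# stand
c=load("top");X=cloud(c);S=[]
for n,(u0,u1,v0,v1) in {"top":(142,260,153,216),"side":(122,266,200,300)}.items():
    X=cloud(load(n)); Q=X[v0:v1,u0:u1].reshape(-1,3); Q=Q[np.isfinite(Q).all(1)]; print(n,"minz",np.percentile(Q[:,2],[1,10,30,50,70,90,99]).round(3))
    S.append(Q)
    b=Q[(Q[:,2]>.006)]; r=cv2.minAreaRect((b[:,:2]*1000).astype(np.float32)); print("rect mm",r)
np.savez("stand.npz",t=S[0],s=S[1])
c=load("top");s=load("side")
a=cv2.resize(c["image"][120:220,280:360],(480,600),interpolation=3)
cv2.imwrite("pics/crop.png",np.hstack([a[:,:,::-1],cv2.resize(s["image"][140:220,240:310],(320,600),interpolation=3)[:,:,::-1]]))
E
```

```text
top 788 [ 0.5576 -0.1775  0.1087] [0.817 0.226 0.531] L 0.177 rms 0.0023 slope 32.1 yaw 15.5
side 992 [ 0.6351 -0.3361  0.076 ] [-0.448  0.874  0.188] L 0.42 rms 0.0368 slope 10.8 yaw 117.1
both [ 0.6376 -0.3356  0.0887] [-0.453  0.88   0.145] 0.4193375801345729 0.0374279380899756
top minz [-0.004 -0.002  0.001  0.006  0.015  0.088  0.15 ]
rect mm ((508.935546875, 172.4748992919922), (347.7600402832031, 180.64784240722656), 83.984130859375)
side minz [-0.003 -0.001  0.001  0.008  0.021  0.083  0.144]
rect mm ((584.8820190429688, 80.58015441894531), (426.5704345703125, 442.34722900390625), 54.05644607543945)
```

View pics/crop.png

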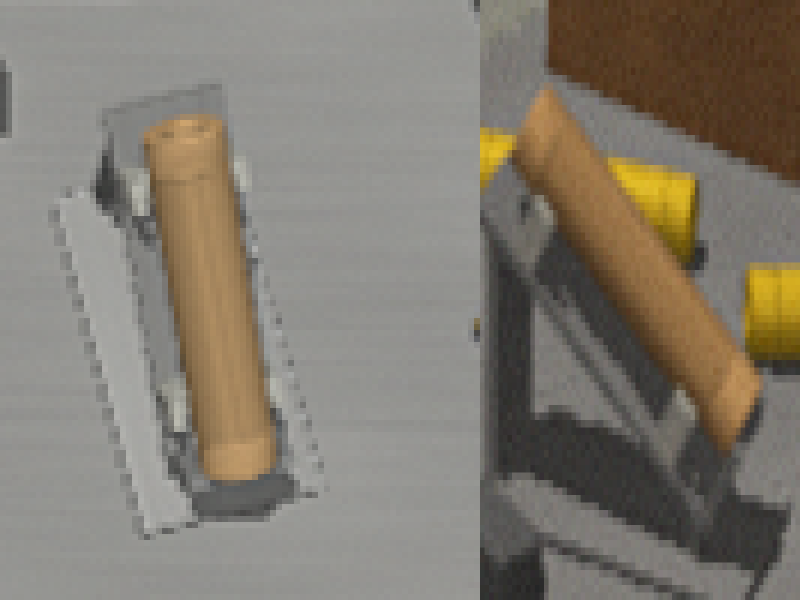

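The crop shows the plain light-wood roller lying in two saddles, with its bored high end at crop (190,130) and low end at (240,465). The yellow cylinders are separate, so the choice stands. Next I'll refine the roller with the side view and fit the stand.

Run:
```python
from h import *
C0=np.array([.5576,-.1775,.1087]);a0=np.array([.817,.226,.531])
al=[]
for n in ["top","side"]:
    c=load(n);X=cloud(c);hsv=cv2.cvtColor(c["image"],cv2.COLOR_RGB2HSV).astype(int)
    w=X-C0; t=w@a0; d=np.linalg.norm(np.cross(w,a0),axis=-1)
    m=(abs(t)<.1)&(d<.03)&(hsv[...,0]>5)&(hsv[...,0]<24)&(hsv[...,1]>60)&(hsv[...,1]<200)
    Q=X[m];al.append(Q); C,a,L,e=fitcyl(Q); print(n,len(Q),C.round(4),a.round(3),L.round(4),e.round(4))
C,a,L,e=fitcyl(np.vstack(al));print("both",C.round(4),a.round(4),L.round(4),e.round(4),"yaw",np.degrees(np.arctan2(a[1],a[0])),"slope",np.degrees(np.arcsin(a[2])))
# stand
z=np.load("stand.npz")
for k in "ts":
    Q=z[k]
    # near stand axis guess
    H=Q[(Q[:,2]>.13)&(Q[:,0]<.65)]
    print(k,"handle",len(H),np.percentile(H,[5,50,95],axis=0).round(4).tolist())
Q=np.vstack([z["t"],z["s"]])
T=z["t"]; T=T[T[:,2]<.2]
E=T[(T[:,2]>.075)]; m=E[:,:2].mean(0); d=np.linalg.svd(E[:,:2]-m)[2][0]
if d[1]<0:d=-d
print("axis",m,d)
u=d; v=np.array([d[1],-d[0]])
for k in "ts":
    Q=z[k]; w=Q[:,:2]-m; s=w@u; l=w@v
    for zz0,zz1 in [(.006,.03),(.03,.075),(.075,.12),(.12,.18)]:
        g=(Q[:,2]>zz0)&(Q[:,2]<zz1)&(abs(l)<.07)&(abs(s)<.23)
        hs,e=np.histogram(s[g],np.arange(-.21,.22,.01)); print(k,zz0,hs.tolist(),"l",np.percentile(l[g],[1,50,99]).round(3), "s",np.percentile(s[g],[1,99]).round(3))
# base rectangle
Q=z["t"]; w=Q[:,:2]-m; g=(Q[:,2]>.005)&(abs(w@v)<.08)&(abs(w@u)<.22)&(Q[:,2]<.03)
print(cv2.minAreaRect((Q[g][:,:2]*1000).astype(np.float32)))
```

```text
top 796 [ 0.5576 -0.1775  0.1087] [0.817 0.226 0.531] 0.1772 0.0022
side 838 [ 0.5549 -0.1773  0.1081] [0.817 0.226 0.531] 0.1787 0.0026
both [ 0.5561 -0.1773  0.1082] [0.8169 0.2258 0.5308] 0.1794 0.0024 yaw 15.449120288507354 slope 32.05763288697582
t handle 101 [[0.542, 0.2893, 0.1344], [0.5515, 0.2963, 0.1623], [0.5625, 0.3093, 0.166]]
s handle 208 [[0.5386, 0.2961, 0.1325], [0.5436, 0.3083, 0.1523], [0.5599, 0.3149, 0.1644]]
axis [0.52270184 0.17074783] [0.22707771 0.97387664]
t 0.006 [0, 0, 0, 0, 99, 70, 44, 39, 37, 61, 95, 104, 104, 55, 17, 44, 89, 108, 101, 100, 109, 104, 104, 104, 61, 23, 22, 57, 87, 107, 102, 102, 109, 67, 44, 45, 39, 39, 1, 0, 0, 0] l [-0.054 -0.007  0.054] s [-0.167  0.163]
t 0.03 [0, 0, 0, 0, 0, 13, 6, 5, 1, 0, 1, 0, 0, 99, 24, 0, 0, 0, 1, 0, 0, 0, 0, 0, 131, 25, 0, 0, 0, 0, 0, 0, 44, 33, 5, 3, 0, 0, 0, 0, 0, 0] l [-0.04  -0.004  0.038] s [-0.154  0.136]
t 0.075 [0, 0, 0, 0, 22, 59, 68, 71, 39, 11, 1, 0, 1, 64, 29, 0, 0, 0, 0, 0, 0, 0, 0, 0, 87, 24, 0, 0, 0, 0, 0, 7, 64, 82, 34, 27, 0, 0, 0, 0, 0, 0] l [-0.038 -0.     0.039] s [-0.165  0.145]
t 0.12 [0, 
[... 368 characters left out ...]
.026  0.05 ] s [-0.161  0.172]
s 0.03 [0, 0, 0, 0, 0, 4, 44, 51, 197, 0, 0, 0, 0, 69, 286, 0, 0, 0, 0, 0, 0, 0, 0, 0, 82, 277, 0, 0, 0, 0, 0, 0, 0, 58, 70, 151, 58, 0, 0, 0, 0, 0] l [-0.043 -0.02   0.037] s [-0.147  0.151]
s 0.075 [0, 0, 0, 0, 3, 14, 80, 89, 199, 15, 5, 0, 1, 103, 145, 0, 0, 0, 0, 0, 0, 0, 0, 0, 128, 153, 0, 0, 0, 0, 0, 5, 3, 68, 96, 192, 55, 0, 0, 0, 0, 0] l [-0.04  -0.017  0.038] s [-0.151  0.151]
s 0.12 [0, 0, 0, 0, 0, 0, 0, 0, 0, 0, 0, 0, 0, 1, 2, 0, 0, 0, 0, 0, 0, 0, 0, 0, 2, 1, 0, 0, 0, 0, 0, 0, 0, 41, 96, 119, 0, 0, 0, 0, 0, 0] l [-0.036 -0.011  0.008] s [-0.006  0.147]
((533.37158203125, 186.32498168945312), (377.8941345214844, 136.07810974121094), 73.88668823242188)
```

Run:
```python
from h import *
z=np.load("stand.npz"); m=np.array([.5227,.17075]);
th0=np.arctan2(.97388,.22708)
for k in "ts":
  Q0=z[k]
  # yaw from symmetric base points: fit
  for dth in [0]:
    u=np.array([np.cos(th0),np.sin(th0)]); v=np.array([u[1],-u[0]])
    w=Q0[:,:2]-m; s=w@u; l=w@v; zz=Q0[:,2]
    P=[]
    for c in (-.072,.038):
        g=(abs(s-c)<.018)&(zz>.04)&(zz<.122)&(abs(l)<.05)
        ss,ll=s[g],l[g]
        pr=lambda q:np.percentile(q,[2,98]).round(4)
        gp=g&(l>0); gn=g&(l<0)
        print(k,c,"s",pr(ss),"l",pr(ll),"l+",pr(l[gp]),"l-",pr(l[gn]),"n",gp.sum(),gn.sum(), "z",pr(zz[g]))
    for c,nm in ((-.14,"head"),(.13,"tailblock")):
        g=(abs(s-c)<.035)&(zz>.03)&(zz<.116)&(abs(l)<.05); print(nm,pr(s[g]),pr(l[g]),pr(zz[g]))
    g=(zz>.13)&(abs(l)<.05)&(abs(s-.13)<.04); print("handle",pr(s[g]),pr(l[g]),pr(zz[g]))
    # base edges per slices
    for lo in (-.15,-.1,-.03,0,.08,.12):
        g=(abs(s-lo)<.012)&(zz>.005)&(zz<.02)&(abs(l)<.075); print("base slice",lo,pr(l[g]),end=";")
    for lo in (-.045,-.03,.03,.045):
        g=(abs(l-lo)<.01)&(zz>.005)&(zz<.02)&(abs(s)<.2); print("len",lo,pr(s[g]),end=";")
    print()
```

```text
t -0.072 s [-0.0793 -0.065 ] l [-0.0398  0.0387] l+ [0.0016 0.0396] l- [-0.0399 -0.0012] n 111 97 z [0.0443 0.1197]
t 0.038 s [0.0306 0.0452] l [-0.0387  0.0393] l+ [0.0007 0.04  ] l- [-0.0393 -0.0023] n 133 112 z [0.0431 0.1193]
head [-0.1654 -0.1137] [-0.0282  0.0255] [0.0373 0.1158]
tailblock [0.1086 0.1452] [-0.027   0.0267] [0.0334 0.1158]
handle [0.1226 0.1434] [-0.0111  0.0113] [0.1327 0.1669]
base slice -0.15 [-0.0549  0.0527];base slice -0.1 [-0.054   0.0532];base slice -0.03 [-0.0533  0.0526];base slice 0 [-0.0534  0.0537];base slice 0.08 [-0.0536  0.0523];base slice 0.12 [-0.0528  0.0536];len -0.045 [-0.1627  0.1627];len -0.03 [-0.1645  0.1639];len 0.03 [-0.1655  0.1306];len 0.045 [-0.1652  0.1586];
s -0.072 s [-0.0777 -0.0623] l [-0.0427  0.0373] l+ [0.0019 0.0379] l- [-0.0434 -0.0014] n 255 278 z [0.0419 0.1182]
s 0.038 s [0.0316 0.0472] l [-0.0425  0.0374] l+ [0.002  0.0387] l- [-0.0427 -0.0029] n 271 300 z [0.0417 0.1176]
head [-0.1512 -0.1159] [-0.032   0.0205] [0.032  0.1157]
tailblock [0.1217 0.151 ] [-0.0314  0.0215] [0.0315 0.1154]
handle [0.1258 0.1466] [-0.0147  0.0063] [0.1311 0.1652]
base slice -0.15 [-0.0584  0.0508];base slice -0.1 [-0.0583 -0.0207];base slice -0.03 [-0.0574  0.0498];base slice 0 [-0.0572  0.0144];base slice 0.08 [-0.0575  0.0489];base slice 0.12 [-0.0579 -0.0215];len -0.045 [-0.1582  0.1696];len -0.03 [-0.159   0.1697];len 0.03 [-0.1301  0.172 ];len 0.045 [-0.134   0.1714];
```

Roller: the two views agree to within 3 mm, with its centre at (0.556,-0.177,0.108) and a 32° slope. Stand: the base is 108 × 330 mm as measured, and its heights match. The tool's x is already at the rack's yaw. Next I move to the pre-grasp pose.

Request:
play_rows([
  [[0,0,0,0.291,-0.237,0,85],[0,0,0,0.291,-0.237,0,85],[0,0,0,0.291,-0.237,0,85],[0,0,0,0.291,-0.237,0,85],[0,0,0,0.291,-0.237,0,85]],
], newtons=60)

```text
time: 0.52
tool_pos: [0.288, -0.4964, 0.2306]
tcp_rot: [-3.113, -0.418, 0.0]
wrist_force: [-0.2, -0.1, -0.3]
width: 0.995
grip_force: 0.0
```

Request:
play_rows([
  [[0,0,0,0.291,-0.237,0,85],[0,0,0,0.291,-0.237,0,85],[0,0,0,0.291,-0.237,0,85],[0,0,0,0.291,-0.237,0,85],[0,0,0,0.291,-0.237,0,85]],
])

```text
time: 0.93
tool_pos: [0.3969, -0.3435, 0.2309]
tcp_rot: [-3.113, -0.419, 0.0]
wrist_force: [0.9, -0.6, -0.4]
width: 0.995
grip_force: 0.0
```

Request:
play_rows([
  [[0,0,0,0.291,-0.237,0,85],[0,0,0,0.291,-0.237,0,85],[0,0,0,0.291,-0.237,0,85],[0,0,0,0.291,-0.237,0,85],[0,0,0,0.291,-0.237,0,85]],
])

```text
time: 1.35
tool_pos: [0.5059, -0.1907, 0.2309]
tcp_rot: [-3.113, -0.419, 0.001]
wrist_force: [0.0, -0.7, -0.1]
width: 0.995
grip_force: 0.0
```

Request:
play_rows([
  [[0,0.224,0,0,0,0,85],[0,0.224,0,0,0,0,85],[0,0.224,0,0,0,0,85],[0,0.224,0,0,0,0,85],[0,0.224,0,0,0,0,85]],
])

```text
time: 1.77
tool_pos: [0.5059, -0.1923, 0.2321]
tcp_rot: [-2.923, -0.396, -0.85]
wrist_force: [-0.8, 1.1, -0.5]
width: 0.999
grip_force: 0.0
```

```bash
cat >> h.py <<'E'
def delta(p,rx=None):
    """move (units of rows) from present state to TCP p; rx: target 3x3"""
    from workcell import bot
    s=bot.read_state(); R=Rn.from_rotvec(s["tcp_rot"]).as_matrix()
    print("R cols",R.T.round(3).tolist(),"shift mm",(R.T@(np.asarray(p)-s["tool_pos"])*1000).round(1))
    if rx is not None: print("turn rad",Rn.from_matrix(R.T@rx).as_rotvec().round(4))
def frame(x,z):
    x=np.asarray(x)/np.linalg.norm(x); y=np.cross(z,x); y/=np.linalg.norm(y); return np.c_[x,y,np.cross(x,y)]
E
python3 - <<'E'
from h import *
from workcell import vision
a=np.array([.8169,.2258,.5308]); z=np.array([.5308*.9639,.5308*.2664,-.8475])
C=np.array([.5561,-.1773,.1082]); delta(C+.019*z,frame(a,z))
c=vision.read_camera("wrist"); np.savez("w1.npz",**c); print(c["K"],c["R"].round(3),c["t"].round(3))
cv2.imwrite("pics/w1.png",c["image"][:,:,::-1])
E
```

```text
R cols [[0.814, 0.225, 0.536], [0.265, -0.964, 0.003], [0.517, 0.14, -0.844]] shift mm [-22.3  -1.5 151.7]
turn rad [ 0.0028 -0.0061  0.0005]
[[297.31863964   0.         254.27764953]
 [  0.         297.31863964 189.19093459]
 [  0.           0.           1.        ]] [[ 0.267 -0.964  0.004]
 [-0.938 -0.261 -0.23 ]
 [ 0.222  0.058 -0.973]] [-0.321  0.511  0.286]
```

View pics/w1.png

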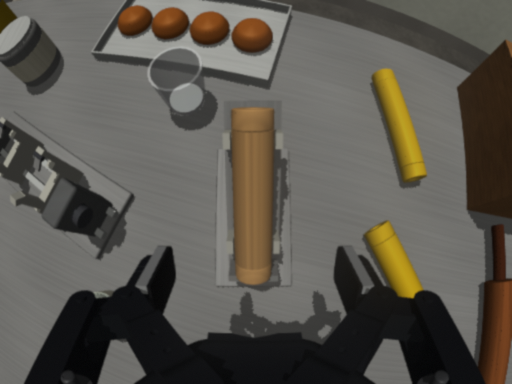

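The wrist view shows the roller lying between (252,110) and (253,280), centred between the open fingers, with the stand at left. I'll fit its axis from this view as a third check.

```bash
cat >> h.py <<'E'
def wcloud(c):
    d=c["depth"]; v,u=np.mgrid[:d.shape[0],:d.shape[1]]; K=c["K"]
    x=(u-K[0,2])/K[0,0]; y=(v-K[1,2])/K[1,1]; th=np.hypot(x,y)+1e-9; k=np.tan(th)/th
    X=(np.stack([x*k*d,y*k*d,d],-1)-c["t"])@c["R"]; X[d<=0]=np.nan; return X
E
python3 - <<'E'
from h import *
c=load("w1");X=wcloud(c);hsv=cv2.cvtColor(c["image"],cv2.COLOR_RGB2HSV).astype(int)
C0=np.array([.5561,-.1773,.1082]);a0=np.array([.8169,.2258,.5308]); w=X-C0
m=(abs(w@a0)<.1)&(np.linalg.norm(np.cross(w,a0),axis=-1)<.03)&(hsv[...,0]>5)&(hsv[...,0]<24)&(hsv[...,1]>60)
C,a,L,e=fitcyl(X[m]); print(m.sum(),C.round(4),a.round(4),L,e)
Q=X[185:260,0:130].reshape(-1,3); print("head-stock top z", np.nanpercentile(Q[:,2],[50,97]).round(3))
z=np.array([.5308*.9639,.5308*.2664,-.8475]);delta((C+C0)/2+.019*z,frame(a0,z))
E
```

```text
6985 [ 0.5582 -0.1765  0.108 ] [0.8166 0.2301 0.5293] 0.17728248989243933 0.0009093381185201752
head-stock top z [0.012 0.114]
R cols [[0.814, 0.222, 0.536], [0.265, -0.964, -0.003], [0.517, 0.144, -0.844]] shift mm [-16.2   1.3 150.2]
turn rad [-0.0014 -0.0065 -0.0028]
```

Request:
play_rows([
  [[0,-0.006,0,-0.07,0.01,0.34,85],[0,-0.006,0,-0.07,0,0.34,85],[0,0,0,-0.02,0,0.34,85],[0,0,0,0,0,0.31,85],[0,0,0,0,0,0.17,85]],
])

```text
time: 2.23
tool_pos: [0.5682, -0.1745, 0.0914]
tcp_rot: [-2.926, -0.394, -0.824]
wrist_force: [-0.1, 0.5, 0.3]
width: 0.996
grip_force: 0.0
```

Request:
play_rows([
  [[0,0,0,0,0,0,30],[0,0,0,0,0,0,30],[0,0,0,0,0,0,30],[0,0,0,0,0,0,30],[0,0,0,0,0,0,30]],
], newtons=60)

```text
time: 2.65
tool_pos: [0.5694, -0.1764, 0.0973]
tcp_rot: [-2.927, -0.396, -0.835]
wrist_force: [-0.3, 2.3, 1.8]
width: 0.446
grip_force: 59.9
```

Request:
play_rows([
  [[0,0,0,0,0,-0.05,30],[0,0,0,0,0,-0.2,30],[0,0,0,0,0,-0.3,30],[0,0,0,0,0,-0.3,30],[0,0,0,0,0,-0.25,30]],
])

```text
time: 3.07
tool_pos: [0.5119, -0.1921, 0.1907]
tcp_rot: [-2.929, -0.394, -0.832]
wrist_force: [0.3, -1.0, -1.3]
width: 0.447
grip_force: 62.1
```

Run:
```python
from h import *
from workcell import vision,bot
s=bot.read_state(); print(s["tool_pos"],s["tcp_rot"],s["wrist_force"],s["width"])
c=vision.read_camera("wrist"); np.savez("w2.npz",**c)
R=Rn.from_rotvec(s["tcp_rot"]).as_matrix(); X=(wcloud(c)-s["tool_pos"])@R
hsv=cv2.cvtColor(c["image"],cv2.COLOR_RGB2HSV).astype(int)
m=(abs(X[...,0])<.12)&(abs(X[...,1])<.03)&(X[...,2]>-.05)&(X[...,2]<.03)&(hsv[...,0]>5)&(hsv[...,0]<24)&(hsv[...,1]>60)
Q=X[m]; print(len(Q),np.percentile(Q,[1,50,99],axis=0).round(4)); 
m0=Q.mean(0)
def f(p):
    ax=np.array([1,p[2],p[3]]);ax/=np.linalg.norm(ax); return np.linalg.norm(np.cross(Q-[0,p[0],p[1]],ax),axis=1)-.02
r=least_squares(f,[0,-.019,0,0],loss="soft_l1",f_scale=.002); print("tool-frame roller y,z,slopes",r.x.round(4),"rms",np.sqrt(np.mean(r.fun**2)))
cv2.imwrite("pics/w2.png",c["image"][:,:,::-1])
```

```text
[ 0.51185265 -0.1921123   0.19067455] [-2.92895979 -0.39413536 -0.8322258 ] [ 0.34056684 -1.03211946 -1.3007986 ] 0.44702220534057246
21414 [[-0.0322 -0.0195 -0.0375]
 [ 0.0412 -0.0004 -0.0334]
 [ 0.0852  0.019  -0.0203]]
tool-frame roller y,z,slopes [-0.0002 -0.0147 -0.0125 -0.0245] rms 0.0013927100775086635
```

View pics/w2.png

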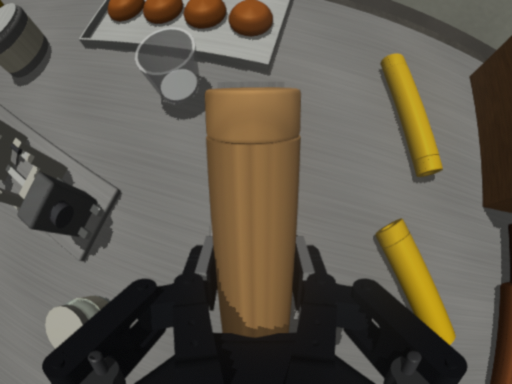

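The roller is held squarely, its middle about 3 mm behind the tool's x=0 and its axis 15 mm behind the TCP. Next I level it and lift.

Request:
play_rows([
  [[0,-0.224,0,0,0,-0.12,30],[0,-0.224,0,0,0,-0.12,30],[0,-0.224,0,0,0,-0.12,30],[0,-0.224,0,0,0,-0.12,30],[0,-0.224,0,0,0,-0.12,30]],
])

```text
time: 3.53
tool_pos: [0.4942, -0.1977, 0.2473]
tcp_rot: [3.109, 0.415, -0.014]
wrist_force: [-0.2, 0.6, -3.1]
width: 0.449
grip_force: 62.1
```

Run:
```python
from h import *
delta([.5204,.1670,.25],frame([.2271,.9739,0],[0,0,-1]))
```

```text
R cols [[0.965, 0.262, -0.01], [0.262, -0.965, 0.004], [-0.008, -0.006, -1.0]] shift mm [ 120.8 -345.    -5.2]
turn rad [-0.0017  0.0107 -1.0765]
```

Request:
play_rows([
  [[0,0,0,0.121,-0.345,0,30],[0,0,0,0.121,-0.345,0,30],[0,0,0,0.121,-0.345,0,30],[0,0,0,0.121,-0.345,0,30],[0,0,0,0.121,-0.345,0,30]],
])

```text
time: 3.95
tool_pos: [0.507, -0.013, 0.2446]
tcp_rot: [3.113, 0.417, -0.008]
wrist_force: [0.8, 1.4, -2.5]
width: 0.448
grip_force: 62.2
```

Request:
play_rows([
  [[0,0,0,0.121,-0.345,0,30],[0,0,0,0.121,-0.345,0,30],[0,0,0,0.121,-0.345,0,30],[0,0,0,0.121,-0.345,0,30],[0,0,0,0.121,-0.345,0,30]],
])

```text
time: 4.37
tool_pos: [0.5198, 0.1695, 0.2444]
tcp_rot: [3.113, 0.418, -0.008]
wrist_force: [0.9, 0.3, -2.1]
width: 0.448
grip_force: 62.2
```

Request:
play_rows([
  [[0,0,-0.215,0,0,0,30],[0,0,-0.215,0,0,0,30],[0,0,-0.215,0,0,0,30],[0,0,-0.215,0,0,0,30],[0,0,-0.215,0,0,0,30]],
])

```text
time: 4.78
tool_pos: [0.5198, 0.1679, 0.2442]
tcp_rot: [-2.887, -1.238, 0.009]
wrist_force: [0.9, -1.0, -2.1]
width: 0.449
grip_force: 62.1
```

Request:
play_rows([
  [[0,0,-0.215,0,0,0,30],[0,0,-0.215,0,0,0,30],[0,0,-0.215,0,0,0,30],[0,0,-0.215,0,0,0,30],[0,0,-0.215,0,0,0,30]],
])

```text
time: 5.2
tool_pos: [0.5199, 0.1676, 0.2442]
tcp_rot: [-2.454, -1.958, 0.008]
wrist_force: [-0.6, -0.4, -2.3]
width: 0.449
grip_force: 62.1
```

Run:
```python
from h import *
from workcell import vision,bot
delta([.5204,.1670,.20],frame([.2271,.9739,0],[0,0,-1]))
s=bot.read_state(); print(s["tool_pos"],s["q"],s["wrist_force"])
m0=np.array([.5227,.17075]);u=np.array([.2271,.9739]);v=np.array([u[1],-u[0]])
im=[]
for n in ["wrist","side","top"]:
    c=vision.read_camera(n); np.savez(n[0]+"3.npz",**c); X=wcloud(c) if n=="wrist" else cloud(c)
    hsv=cv2.cvtColor(c["image"],cv2.COLOR_RGB2HSV).astype(int)
    w=X[...,:2]-m0; S=w@u; L=w@v; zz=X[...,2]
    m=(abs(S)<.15)&(abs(L)<.05)&(zz>.16)&(zz<.31)&(hsv[...,0]>5)&(hsv[...,0]<24)&(hsv[...,1]>60)&(hsv[...,1]<200)
    Q=X[m]
    if len(Q)>100:
        C,a,Ln,e=fitcyl(Q); t=(C[:2]-m0); print(n,len(Q),"C",C.round(4),"a",a.round(4),"len",Ln.round(3),e.round(4),"s,l",t@u,t@v)
    def pr(q): return np.percentile(q,[2,98]).round(4)
    for cc in (-.072,.038):
        g=(abs(S-cc)<.018)&(zz>.04)&(zz<.122)&(abs(L)<.05)
        if g.sum()>50: print(" fork",cc,g.sum(),"s",pr(S[g]),"l",pr(L[g]),pr(zz[g]))
    g=(zz>.13)&(zz<.175)&(abs(L)<.05)&(abs(S-.13)<.04)
    if g.sum()>20: print(" handle",pr(S[g]),pr(L[g]))
    im.append(cv2.resize(c["image"],(400,300))[:,:,::-1])
cv2.imwrite("pics/m3.png",np.hstack(im[:2]))
```

```text
R cols [[0.222, 0.975, -0.003], [0.975, -0.222, -0.005], [-0.005, -0.002, -1.0]] shift mm [-0.3  0.8 44.2]
turn rad [-0.0048  0.0029  0.0052]
[0.51989127 0.16758298 0.24418101] [ 2.66428119e-01  1.58990288e-02  1.86082107e+00 -3.32749124e-04
  1.27050534e+00  4.90458187e-01] [-0.57812993 -0.38679043 -2.26550315]
wrist 21486 C [0.5264 0.193  0.2599] a [0.2094 0.9776 0.0205] len 0.12 0.0017 s,l 0.02253162768841783 -0.0014953865628054602
 handle [0.1245 0.1455] [-0.0102  0.0121]
side 1152 C [0.5182 0.1653 0.2598] a [0.2028 0.9789 0.0263] len 0.178 0.0051 s,l -0.006363656821031734 -0.003152718411588316
 fork -0.072 530 s [-0.078  -0.0628] l [-0.0421  0.0371] [0.0418 0.1184]
 fork 0.038 568 s [0.0316 0.047 ] l [-0.0427  0.0375] [0.0419 0.1182]
 handle [0.1263 0.1466] [-0.0154  0.0063]
top 603 C [0.5238 0.1833 0.2596] a [-0.2192 -0.9755 -0.0202] len 0.222 0.0081 s,l 0.01244600165780558 -0.0017280210993657244
 fork -0.072 170 s [-0.0796 -0.0657] l [-0.0395  0.038 ] [0.0425 0.1196]
 fork 0.038 60 s [0.0304 0.0388] l [-0.0389  0.0049] [0.041  0.0834]
 handle [0.1236 0.1435] [-0.0112  0.0111]
```

View pics/m3.png

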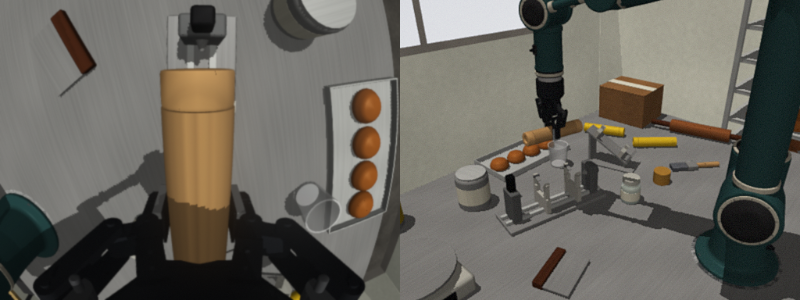

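The left panel (wrist) shows the roller over the stand, with the tailstock handle ahead at (203,18). The right panel (side) shows it hanging above the forks at about (550,133). It needs about -1.3° of pitch, 1° of yaw and 0.8 mm sideways, so I correct those and come down to just above the fork walls.

Request:
play_rows([
  [[0,-0.045,0.034,0,0.008,0.1,30],[0,0,0,0,0,0.25,30],[0,0,0,0,0,0.3,30],[0,0,0,0,0,0.25,30],[0,0,0,0,0,0.1,30]],
])

```text
time: 5.77
tool_pos: [0.5169, 0.1648, 0.1402]
tcp_rot: [2.472, 1.923, -0.046]
wrist_force: [-0.4, 0.7, -3.1]
width: 0.448
grip_force: 62.1
```

```bash
cat > ms.py <<'E'
from h import *
from workcell import vision,bot
s=bot.read_state(); print(s["time"],s["tool_pos"].round(4) if hasattr(s["tool_pos"],"round") else s["tool_pos"],s["wrist_force"])
m0=np.array([.5227,.17075]);u=np.array([.2271,.9739]);v=np.array([u[1],-u[0]])
def run(tag,zlo=.06,zhi=.31,names=("wrist","side")):
  for n in names:
    c=vision.read_camera(n); np.savez(n[0]+tag+".npz",**c); X=wcloud(c) if n=="wrist" else cloud(c)
    hsv=cv2.cvtColor(c["image"],cv2.COLOR_RGB2HSV).astype(int)
    w=X[...,:2]-m0; S=w@u; L=w@v; zz=X[...,2]
    m=(abs(S)<.15)&(abs(L)<.04)&(zz>zlo)&(zz<zhi)&(hsv[...,0]>5)&(hsv[...,0]<24)&(hsv[...,1]>60)&(hsv[...,1]<200)
    Q=X[m]; C,a,Ln,e=fitcyl(Q)
    d=np.linalg.norm(np.cross(Q-C,a),axis=1); Q=Q[abs(d-.02)<.004]; C,a,Ln,e=fitcyl(Q); a=a*np.sign(a[1])
    t=C[:2]-m0; print(n,len(Q),"C",C.round(4),"a",a.round(4),"len",Ln.round(3),e.round(4),"s,l",(t@u).round(4),(t@v).round(4),"yawerr",(np.arctan2(a[1],a[0])-np.arctan2(u[1],u[0])).round(4))
    g=(zz>.13)&(zz<.175)&(abs(L)<.03)&(S>.03)&(S<.17)&(hsv[...,2]<90)
    if g.sum()>20: print("  handle s",np.percentile(S[g],[2,98]).round(4))
E
python3 -c "
from ms import *
run('4')"
```

```text
5.7667 [0.5169 0.1648 0.1402] [-0.41498315  0.72779714 -3.10787188]
wrist 20984 C [0.5241 0.1903 0.1552] a [ 0.2344  0.9721 -0.0042] len 0.12 0.0006 s,l 0.0194 -0.0031 yawerr -0.0075
  handle s [0.0305 0.0598]
side 962 C [0.515  0.1625 0.1553] a [ 0.2357  0.9718 -0.0015] len 0.177 0.0015 s,l -0.0098 -0.0056 yawerr -0.0088
  handle s [0.0338 0.1465]
```

```bash
python3 -c "
from h import *
import numpy as np
u=np.array([.2271,.9739,0]);v=np.array([.9739,-.2271,0]);p=np.array([.5169,.1648,.1402])+.0031*v+.003*u
delta(p); delta(p-[0,0,.030]); delta(p-[0,0,.072])"
```

```text
R cols [[0.244, 0.969, -0.028], [0.97, -0.245, -0.01], [-0.016, -0.025, -1.0]] shift mm [2.7 2.4 1.4]
R cols [[0.244, 0.969, -0.028], [0.97, -0.245, -0.01], [-0.016, -0.025, -1.0]] shift mm [ 3.5  2.7 31.4]
R cols [[0.244, 0.969, -0.028], [0.97, -0.245, -0.01], [-0.016, -0.025, -1.0]] shift mm [ 4.7  3.1 73.4]
```

Request:
play_rows([
  [[0,0,-0.016,0.03,0.028,0,30],[0,0,0,0,0,0,30],[0,0,0,0.003,0.001,0.1,30],[0,0,0,0.003,0.001,0.1,30],[0,0,0,0.003,0.001,0.08,30]],
])

```text
time: 6.28
tool_pos: [0.5237, 0.1683, 0.1159]
tcp_rot: [2.459, 1.936, -0.035]
wrist_force: [-0.7, 0.3, -2.8]
width: 0.447
grip_force: 62.2
```

```bash
python3 -c "
from ms import *
run('5')
c=load('s5'); cv2.imwrite('pics/s5.png',cv2.resize(c['image'][150:310,110:270],(600,600),interpolation=3)[:,:,::-1])"
```

```text
6.2833 [0.5237 0.1683 0.1159] [-0.68132645  0.31070513 -2.80479098]
wrist 21020 C [0.5304 0.1937 0.1309] a [ 2.236e-01  9.747e-01 -5.000e-04] len 0.12 0.0006 s,l 0.0241 0.0023 yawerr 0.0035
  handle s [0.0308 0.0644]
side 946 C [0.5204 0.1649 0.1293] a [0.2241 0.9746 0.0013] len 0.179 0.0016 s,l -0.0062 -0.0009 yawerr 0.0031
  handle s [0.1258 0.1466]
```

View pics/s5.png

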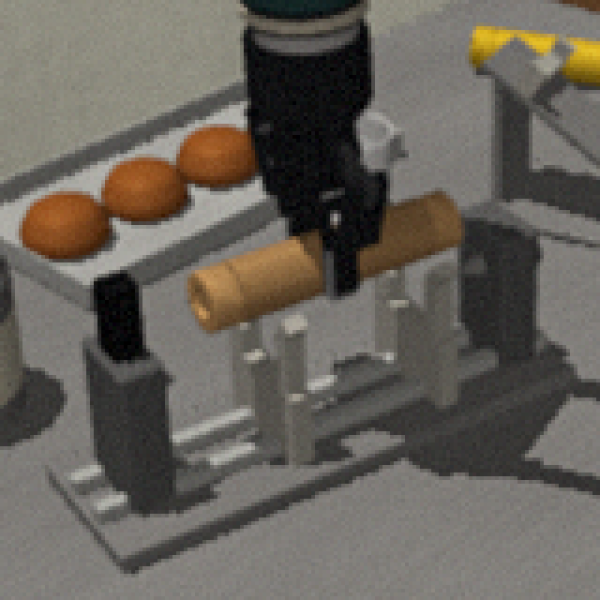

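The roller (crop (200,300) to (450,215)) hangs over both forks, the tailstock handle is at (120,315), and both jaws still look shut. I need -2 mm sideways, then I'll check again.

Request:
play_rows([
  [[0,0,0,0,-0.021,0,30],[0,0,0,0,0,0,30],[0,0,0,0,0,0,30]],
])

```text
time: 6.63
tool_pos: [0.5215, 0.1688, 0.1165]
tcp_rot: [2.459, 1.936, -0.036]
wrist_force: [0.1, 0.2, -2.2]
width: 0.446
grip_force: 62.2
```

```bash
python3 -c "
from ms import *
run('6'); delta(bot.read_state()['tool_pos'])"
```

```text
6.6333 [0.5215 0.1688 0.1165] [ 0.06069063  0.21882383 -2.1548865 ]
wrist 20995 C [0.5283 0.1944 0.1316] a [ 2.232e-01  9.748e-01 -5.000e-04] len 0.12 0.0006 s,l 0.0243 0.0001 yawerr 0.004
  handle s [0.0303 0.0643]
side 938 C [0.52   0.1667 0.1323] a [0.2258 0.9742 0.0032] len 0.179 0.0015 s,l -0.0045 -0.0017 yawerr 0.0013
  handle s [0.0419 0.1467]
R cols [[0.235, 0.972, -0.025], [0.972, -0.235, -0.004], [-0.01, -0.023, -1.0]] shift mm [0. 0. 0.]
```

Request:
play_rows([
  [[0,0,0,0.002,-0.005,0.06,30],[0,0,0,0.002,0,0.06,30],[0,0,0,0.001,0,0.05,30],[0,0,0,0.001,0,0.04,30],[0,0,0,0.001,0,0.04,30]],
])

```text
time: 7.15
tool_pos: [0.5201, 0.169, 0.0909]
tcp_rot: [2.46, 1.936, -0.038]
wrist_force: [-3.9, 0.4, 3.3]
width: 0.447
grip_force: 62.8
```

Request:
play_rows([
  [[0,0,0,0.001,0,0.05,30],[0,0,0,0.001,0,0.05,30],[0,0,0,0.001,0,0.05,30],[0,0,0,0.001,0,0.05,30],[0,0,0,0,0,0.02,30]],
])

```text
time: 7.57
tool_pos: [0.521, 0.1686, 0.0693]
tcp_rot: [2.458, 1.936, -0.037]
wrist_force: [-5.8, -1.9, 15.9]
width: 0.448
grip_force: 64.0
```

```bash
python3 -c "
from ms import *
run('7',zlo=.05)
c=load('s7'); cv2.imwrite('pics/s7.png',cv2.resize(c['image'][170:290,120:270],(750,600),interpolation=3)[:,:,::-1])"
```

```text
7.5667 [0.521  0.1686 0.0693] [-5.81284544 -1.90377743 15.89699434]
wrist 20834 C [0.5277 0.1941 0.0843] a [ 0.2229  0.9748 -0.0045] len 0.12 0.0006 s,l 0.0239 -0.0004 yawerr 0.0043
side 704 C [0.5192 0.1655 0.085 ] a [ 0.2238  0.9746 -0.0032] len 0.179 0.0015 s,l -0.0059 -0.0022 yawerr 0.0034
  handle s [0.1264 0.1466]
```

View pics/s7.png

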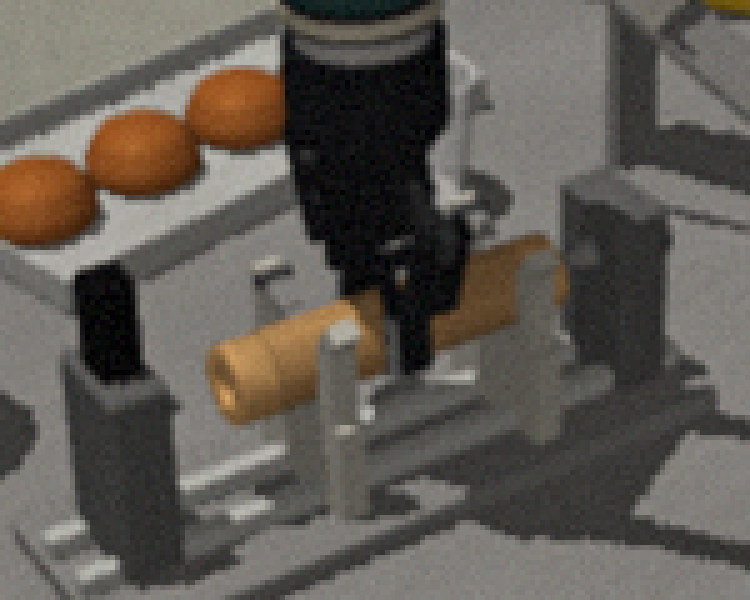

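The roller is at z 0.085, on the fork floors. The tail jaw's tip at (285,268) overhangs it, while the head jaw is hidden behind the fingers. I release, lift and check both.

Request:
play_rows([
  [[0,0,0,0,0,0,70],[0,0,0,0,0,0,75],[0,0,0,0,0,0,75],[0,0,0,0,0,0,75],[0,0,0,0,0,0,75]],
])

```text
time: 8.08
tool_pos: [0.5209, 0.1688, 0.0692]
tcp_rot: [2.459, 1.936, -0.036]
wrist_force: [-0.1, -0.1, 0.4]
width: 0.88
grip_force: 0.0
```

Request:
play_rows([
  [[0,0,0,0,0,-0.1,75],[0,0,0,0,0,-0.25,75],[0,0,0,0,0,-0.3,75],[0,0,0,0,0,-0.3,75],[0,0,0,0,0,-0.3,75]],
])

```text
time: 8.5
tool_pos: [0.5219, 0.1717, 0.1961]
tcp_rot: [2.459, 1.936, -0.036]
wrist_force: [0.7, -0.2, 0.4]
width: 0.88
grip_force: 0.0
```

```bash
python3 -c "
from ms import *
run('8',zlo=.05,zhi=.11)
c=load('s8'); a=cv2.resize(c['image'][185:285,125:265],(500,357),interpolation=3)[:,:,::-1]
w=load('w8')['image'][:,:,::-1]; b=cv2.resize(w[:,140:370],(300,501))
o=np.zeros((501,800,3),np.uint8);o[:357,:500]=a;o[:,500:]=b
cv2.imwrite('pics/s8.png',o)
delta([.5518,.302,.127],frame([.2271,.9739,0],[0,0,-1]))"
```

```text
8.5 [0.5219 0.1717 0.1961] [ 0.6611209  -0.16331346  0.36463518]
wrist 8171 C [0.5214 0.1652 0.0844] a [ 0.2211  0.9753 -0.002 ] len 0.178 0.0006 s,l -0.0057 0.0 yawerr 0.0062
  handle s [0.1246 0.1387]
side 934 C [0.5194 0.1658 0.0851] a [ 2.208e-01  9.753e-01 -9.000e-04] len 0.178 0.0015 s,l -0.0055 -0.0021 yawerr 0.0065
  handle s [0.1263 0.1467]
R cols [[0.235, 0.972, -0.019], [0.972, -0.235, 0.006], [0.001, -0.02, -1.0]] shift mm [132.7  -5.9  72.2]
turn rad [ 0.0057  0.0192 -0.0078]
```

View pics/s8.png

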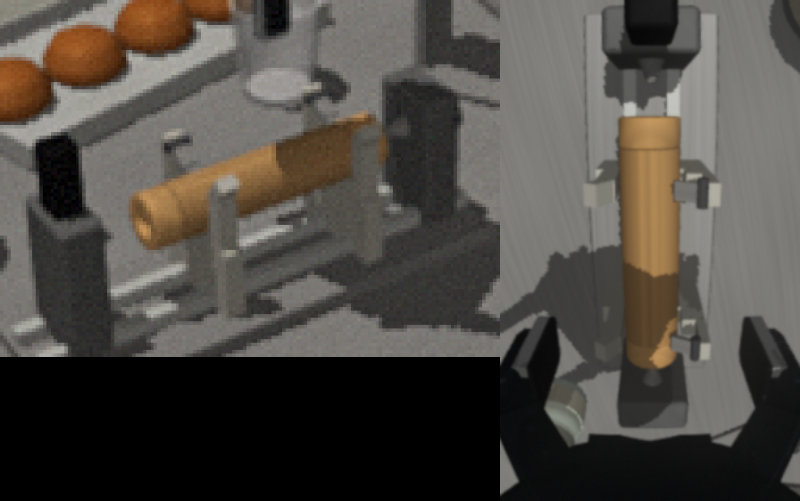

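Both jaws overhang the roller: wrist panel tips at (690,190) and (688,345). The roller is level at z 0.085 and mid-gap. Next I go over the handle.

Request:
play_rows([
  [[0,0.038,-0.016,0.33,-0.015,0,80],[0,0,0,0.33,-0.015,0,80],[0,0,0,0.33,-0.015,0,80],[0,0,0,0.33,-0.015,0,80],[0,0,0,0,0,0,80]],
])

```text
time: 9.02
tool_pos: [0.5469, 0.3066, 0.1927]
tcp_rot: [-2.456, -1.956, 0.009]
wrist_force: [-0.6, -0.3, 0.1]
width: 0.934
grip_force: 0.0
```

```bash
python3 -c "
from ms import *
X0=wcloud(load('w8')); w=X0[...,:2]-m0; S=w@u; L=w@v
for c in (-.072,.038):
    g=(abs(S-c)<.01)&(L>.003)&(L<.019)&(X0[...,2]>.1075)&(X0[...,2]<.13); print('jaw overhang',c,g.sum(),L[g].min() if g.any() else None)
delta([.5518,.302,.127],frame([.2271,.9739,0],[0,0,-1]))
c=vision.read_camera('wrist'); X=wcloud(c); w=X[...,:2]-m0; S=w@u; L=w@v
g=(X[...,2]>.158)&(X[...,2]<.172)&(abs(L)<.025)&(abs(S-.135)<.03); print(g.sum(),'handle top s',np.percentile(S[g],[2,98]),'l',np.percentile(L[g],[2,98]))"
```

```text
9.0167 [0.5469 0.3066 0.1927] [-0.57559142 -0.34497805  0.10200639]
jaw overhang -0.072 29 0.014565137095133102
jaw overhang 0.038 31 0.015039916499919363
R cols [[0.224, 0.975, -0.003], [0.975, -0.224, -0.005], [-0.006, -0.002, -1.0]] shift mm [-3.2  6.1 65.7]
turn rad [-0.005   0.003   0.0031]
1068 handle top s [0.12719907 0.14679767] l [-0.01000491  0.01250997]
```

Request:
play_rows([
  [[0,0,0,-0.02,0.07,0,80],[0,0,0,0,0,0.18,80],[0,0,0,0,0,0.2,80],[0,0,0,0,0,0.18,80],[0,0,0,0,0,0.1,80]],
])

```text
time: 9.48
tool_pos: [0.5512, 0.2951, 0.1243]
tcp_rot: [-2.462, -1.951, 0.019]
wrist_force: [-1.4, 0.5, -0.8]
width: 0.939
grip_force: 0.0
```

Request:
play_rows([
  [[0,0,0,0,0,0,10],[0,0,0,0,0,0,10],[0,0,0,0,0,0,10],[0,0,0,0,0,0,10],[0,0,0,0,0,0,10]],
], newtons=40)

```text
time: 9.9
tool_pos: [0.5528, 0.2981, 0.1286]
tcp_rot: [-2.461, -1.952, 0.01]
wrist_force: [0.5, 0.8, 4.2]
width: 0.277
grip_force: 41.7
```

Request:
play_rows([
  [[0,0,0,-0.05,0,0,10],[0,0,0,-0.1,0,0,10],[0,0,0,-0.1,0,0,10],[0,0,0,-0.1,0,0,10],[0,0,0,-0.1,0,0,10]],
])

```text
time: 10.32
tool_pos: [0.5428, 0.2556, 0.1286]
tcp_rot: [-2.459, -1.952, 0.005]
wrist_force: [-0.3, 5.9, 0.3]
width: 0.276
grip_force: 41.2
```

```bash
python3 -c "
from ms import *
run('9',zlo=.05,zhi=.11)
delta(bot.read_state()['tool_pos'])"
```

```text
10.3167 [0.5428 0.2556 0.1286] [-0.2678206   5.89488322  0.25536444]
wrist 1806 C [0.5241 0.1787 0.0845] a [2.317e-01 9.728e-01 9.000e-04] len 0.05 0.0004 s,l 0.0081 -0.0005 yawerr -0.0047
  handle s [0.0822 0.1037]
side 864 C [0.5163 0.1548 0.0851] a [2.267e-01 9.740e-01 3.000e-04] len 0.175 0.0015 s,l -0.0169 -0.0026 yawerr 0.0004
  handle s [0.0748 0.101 ]
R cols [[0.227, 0.974, -0.005], [0.974, -0.227, -0.004], [-0.005, -0.004, -1.0]] shift mm [0. 0. 0.]
```

Request:
play_rows([
  [[0,0,0,-0.04,0,0,10],[0,0,0,-0.04,0,0,10],[0,0,0,-0.03,0,0,10],[0,0,0,-0.02,0,0,10],[0,0,0,0,0,0,10]],
])

```text
time: 10.83
tool_pos: [0.5399, 0.2429, 0.1286]
tcp_rot: [-2.46, -1.952, 0.007]
wrist_force: [-2.6, 5.4, 4.2]
width: 0.276
grip_force: 41.6
```

Request:
play_rows([
  [[0,0,0,-0.01,0,0,10],[0,0,0,-0.01,0,0,10],[0,0,0,0,0,0,10]],
])

```text
time: 11.08
tool_pos: [0.5395, 0.2412, 0.1285]
tcp_rot: [-2.46, -1.952, 0.007]
wrist_force: [-2.9, 6.8, 5.1]
width: 0.278
grip_force: 41.6
```

```bash
python3 -c "
from ms import *
run('a',zlo=.05,zhi=.11,names=('side',))"
```

```text
11.0833 [0.5395 0.2412 0.1285] [-2.89632751  6.78903647  5.08170461]
side 849 C [0.5133 0.142  0.0851] a [2.244e-01 9.745e-01 6.000e-04] len 0.177 0.0016 s,l -0.0301 -0.0026 yawerr 0.0028
  handle s [0.0648 0.0881]
```

Request:
play_rows([
  [[0,0,0,-0.01,0,0,10],[0,0,0,0,0,0,10]],
])

```text
time: 11.3
tool_pos: [0.5392, 0.2404, 0.1285]
tcp_rot: [-2.46, -1.952, 0.007]
wrist_force: [-1.5, 5.4, 4.5]
width: 0.273
grip_force: 41.6
```

Request:
play_rows([
  [[0,0,0,-0.01,0,0,10],[0,0,0,0,0,0,10]],
])

```text
time: 11.47
tool_pos: [0.539, 0.2394, 0.1285]
tcp_rot: [-2.46, -1.952, 0.007]
wrist_force: [-1.9, 5.2, 5.0]
width: 0.275
grip_force: 41.6
```

Request:
play_rows([
  [[0,0,0,-0.007,0,0,10],[0,0,0,0,0,0,10]],
])

```text
time: 11.63
tool_pos: [0.5389, 0.2387, 0.1286]
tcp_rot: [-2.459, -1.952, 0.007]
wrist_force: [-2.5, 6.5, 4.6]
width: 0.275
grip_force: 41.6
```

Not tight yet, since the force is still only slide friction. I continue in 1 mm steps.

Request:
play_rows([
  [[0,0,0,-0.01,0,0,10],[0,0,0,0,0,0,10]],
])

```text
time: 11.8
tool_pos: [0.5386, 0.2377, 0.1285]
tcp_rot: [-2.459, -1.952, 0.007]
wrist_force: [-1.9, 5.3, 4.2]
width: 0.273
grip_force: 41.6
```

Request:
play_rows([
  [[0,0,0,-0.01,0,0,10],[0,0,0,0,0,0,10]],
])

```text
time: 11.97
tool_pos: [0.5384, 0.2367, 0.1285]
tcp_rot: [-2.459, -1.952, 0.007]
wrist_force: [-2.6, 5.9, 3.8]
width: 0.272
grip_force: 41.6
```

```bash
python3 -c "
from ms import *
run('b',zlo=.05,zhi=.11,names=('side',))"
```

```text
11.9667 [0.5384 0.2367 0.1285] [-2.60658132  5.87244307  3.79913054]
side 842 C [0.5121 0.1374 0.085 ] a [0.2247 0.9744 0.0019] len 0.177 0.0015 s,l -0.0349 -0.0027 yawerr 0.0025
  handle s [0.0598 0.0836]
```

Request:
play_rows([
  [[0,0,0,-0.01,0,0,10],[0,0,0,0,0,0,10]],
])

```text
time: 12.18
tool_pos: [0.5384, 0.2365, 0.1286]
tcp_rot: [-2.459, -1.951, 0.005]
wrist_force: [-1.0, 7.6, 2.8]
width: 0.271
grip_force: 41.4
```

Request:
play_rows([
  [[0,0,0,-0.01,0,0,10],[0,0,0,0,0,0,10]],
])

```text
time: 12.35
tool_pos: [0.5384, 0.2365, 0.1286]
tcp_rot: [-2.459, -1.951, 0.003]
wrist_force: [-0.6, 12.6, 1.9]
width: 0.276
grip_force: 41.2
```

Request:
play_rows([
  [[0,0,0,-0.01,0,0,10],[0,0,0,0,0,0,10]],
])

```text
time: 12.52
tool_pos: [0.5384, 0.2365, 0.1286]
tcp_rot: [-2.458, -1.95, 0.0]
wrist_force: [1.3, 14.8, -0.1]
width: 0.273
grip_force: 41.0
```

It is tight: the handle has stopped at y 0.2365 and the force rises to 15 N. I release and lift clear.

Request:
play_rows([
  [[0,0,0,0,0,0,70],[0,0,0,0,0,0,80],[0,0,0,0,0,0,80],[0,0,0,0,0,0,80],[0,0,0,0,0,0,80]],
])

```text
time: 12.93
tool_pos: [0.5369, 0.2313, 0.1269]
tcp_rot: [-2.461, -1.953, 0.014]
wrist_force: [0.1, -0.6, 0.7]
width: 0.94
grip_force: 0.0
```

Request:
play_rows([
  [[0,0,0,0,0,-0.15,80],[0,0,0,0,0,-0.3,80],[0,0,0,0,0,-0.3,80],[0,0,0,0,0,-0.3,80],[0,0,0,0,0,-0.2,80]],
])

```text
time: 13.35
tool_pos: [0.5388, 0.2324, 0.2555]
tcp_rot: [2.46, 1.952, -0.008]
wrist_force: [0.8, 0.2, 0.9]
width: 0.939
grip_force: 0.0
```

```bash
python3 -c "
from ms import *
run('c',zlo=.05,zhi=.11)
c=load('sc'); a=cv2.resize(c['image'][185:285,125:265],(500,357),interpolation=3)[:,:,::-1]
w=load('wc')['image'][:,:,::-1]; b=cv2.resize(w[:,140:370],(300,501))
o=np.zeros((501,800,3),np.uint8);o[:357,:500]=a;o[:,500:]=b
cv2.imwrite('pics/sc.png',o)"
```

```text
13.35 [0.5388 0.2324 0.2555] [0.78828415 0.16221893 0.93506753]
wrist 3742 C [0.5139 0.1345 0.0846] a [ 2.302e-01  9.731e-01 -2.000e-04] len 0.171 0.0006 s,l -0.0373 -0.0004 yawerr -0.0032
  handle s [0.0637 0.0835]
side 837 C [0.5121 0.1373 0.085 ] a [ 2.327e-01  9.725e-01 -1.000e-04] len 0.176 0.0015 s,l -0.035 -0.0027 yawerr -0.0058
  handle s [0.0624 0.0838]
```

View pics/sc.png

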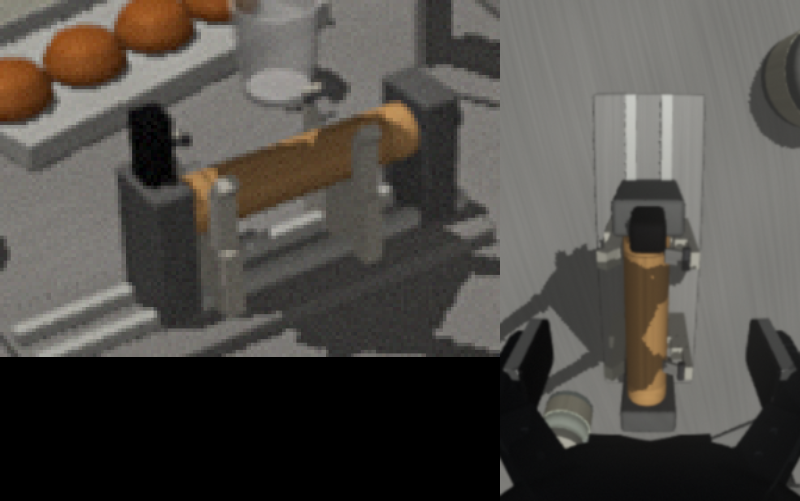

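The roller sits with no end gap between the tailstock (160,230) and the headstock (425,140), and both jaws are over it (wrist tips at (685,245) and (685,360)). The gripper is clear, so I hand it in.

```bash
python3 -c "
from workcell import bot; print(bot.finish_job())"
```

```text
the job is handed in; nothing more can be done
None
```

The roller is clipped under both jaws and held tight between the cone centres; the arm is clear, nothing else was handled, and the job was handed in at about 13.4 s of the 48 s (no verdict returned).

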